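Push the storage tin home into its corner

TASK

Push the square steel tin along the worktop into its corner, so that it stands flush against the front of the low rail and flush against the side of the wooden chopping block. Only push it with the fingers: it must stay flat on the worktop, not lifted or tipped. Leave everything else where it is.

Things in the scene. Friction and masses are not known exactly. Their poses are not given: they have to be found in the camera images.
- tin: square steel storage tin with a flat wooden lid, 110 x 110 mm on plan, 80 mm high, 0.35 to 0.7 kg, loose (sliding it takes about 3 to 12 N), standing on the worktop in front of the rail and too wide to grip. Origin: centre of its underside; z up; x and y square to its sides.
- rail: low straight steel rail fixed to the worktop, 560 mm long (along its y), 18 mm thick (along its x), 30 mm high. Origin: centre of its underside; its x points away from the robot, so its front face is 9 mm to the -x side of the origin. Rail, chopping block and cutlery tray have the same yaw.
- block: solid wooden chopping block fixed to the worktop, 120 mm wide (its y) x 140 mm deep (its x) x 50 mm high, its back against the rail's front face near one end of the rail (left or right varies), centre 220 mm from the rail's middle. Origin: centre of its underside; its axes are parallel to the rail's.
- tray: grey open cutlery tray fixed to the worktop, outside 120 mm (its y) x 140 x 50 mm high, its back against the rail near the other end, centre 220 mm from the rail's middle; between block and tray 320 mm of the rail are free. Origin: centre of its underside.
- mug: white mug, 78 mm across, 90 mm high, with a handle; bystander. Origin: centre of its underside.
- canister: round steel canister with a wooden lid, 84 mm across, 100 mm high; bystander. Origin: centre of its underside.
- jug: steel milk jug, 82 mm across, 100 mm high, with a handle, at the right; bystander. Origin: centre of its underside.
- jar: glass jar, 72 mm across, 120 mm high, beyond an end of the rail; bystander. Origin: centre of its underside.
- bottle: green bottle, 60 mm across, 170 mm high, beyond an end of the rail; bystander. Origin: centre of its underside.
- pot: small spice jar, 40 mm across, 60 mm high, standing on the chopping block; bystander. Origin: centre of its underside.
- spoon: steel spoon, 150 mm long, lying on the worktop at the left; bystander. Origin: on its underside, about mid-length; x along the spoon.
Not all that is in view belongs to the job. There is more than one size of the block; the job needs the larger. What is shaped like the tin but red is not meant.

How it is judged (in metres and radians):
At the end, for the whole second after the job is handed in: The tin rests flat on the worktop between block and tray, one side within 5 mm of the rail's front face and the next within 5 mm of the chopping block's side, square to the rail within 0.06 rad, at rest (x of tin in the frame of rail between -0.069 and -0.058 m and (y of tin in the frame of block between 0.109 and 0.12 m or y of tin in the frame of block between -0.12 and -0.109 m) and y of tin in the frame of rail between -0.15 and 0.15 m and (angle between the x axis of tin and the x axis of rail, either way round below 0.06 rad or angle between the x axis of tin and the y axis of rail, either way round below 0.06 rad) and height (world z) of tin below 0.005 m and angle between tin's own z axis and vertical below 0.05 rad and linear speed of tin below 0.01 m/s); the robot touches nothing.
It fails at once if the tin is lifted off the worktop (10 mm) or tipped (0.15 rad) (height (world z) of tin above 0.01 m or angle between tin's own z axis and vertical above 0.15 rad).
It fails at once if a bystander (mug, canister, jug, jar, bottle, spice jar, spoon) is shifted more than 20 mm or knocked over (distance of any of mug, canister, jug, jar, bottle, pot, spoon from where it was at the start of the episode above 0.02 m or angle between any of mug, canister, jug, jar, bottle, pot's own z axis and vertical above 0.4 rad).
It also fails if it takes over 51 s, if anything falls off the work surface, if the arm or the gripper's body presses on something with over 40 N, if the wrist force passes 120 N, or if a joint passes its speed limit or range.

ROBOT

A 6-joint arm with a two-finger parallel gripper is mounted at the origin on the work surface. World frame = base frame: x ahead of the robot, y to its left, z up, the work surface at z = 0. Lengths are in m, angles in degrees, forces in N, time in s.
With the tool pointing down it reaches from about 0.35 to 0.95 m from the base axis. Payload 17.4 kg.
Tool frame: the origin (TCP) lies between the finger pads; the fingertips stand 22 mm ahead of it and the grasp point (between the pads) lies 3 mm ahead of it; z points along the fingers, y is the line along which they close (so a half turn about z gives the same grasp; the last joint's range is limited). The gripper opens to 93 mm and grips with 3 to 60 N. Pads are 15 mm wide; open, the fingers measure 128 mm over their backs; the gripper's body (75 mm by 188 mm) begins 65 mm behind the grasp point.
Start: joints at [-2.166, 6.646, 82.598, -0, 90.757, -2.166], TCP at [0.675, -0, 0.241] pointing down, gripper open.
Joint ranges: [-162.19, 162.19], [-47.58, 125.68], [4.15, 143.07], [-65.23, 245.23], [0.69, 171.88], [-170.13, 170.13]. Speed limits (degrees/s): [108.29, 108.29, 127.2, 180, 180, 180].

INTERFACE

Orientations are given as a 3x3 rotation matrix whose columns are the frame's x, y, z axes.
In Python, from cell import env, camera gives the robot as it stands.
- The arm moves only by the shell command python3 -m jog 'ROWS' [FORCE]. ROWS is JSON, a list of rows, each a list of 3 entries, a list of its own where there are three numbers: the shift along the tool's x, y, z scaled (see below), then the turn, a rotation vector about the tool's x, y, z scaled (see below), then the opening, from -1 (shut) to 1 (fully open). In form: [[[dx, dy, dz], [rx, ry, rz], fingers], ...]. A call has 1 to 8 rows; each row shifts and turns the commanded pose from where the row before left it, along the tool's axes as they then stand; what a row does not reach is not made up. The controller multiplies each number of a shift by 500 mm and each number of a turn by 90 degrees. A row lasts 1/8 s, in which the tool goes at most 62.5 mm and 10.7 degrees, less where a joint would pass 70% of its speed; a pose out of reach is approached as far as the arm can. A call with a number of a shift or a turn outside -1 to 1 is refused whole. A call with a gripper value outside its range is refused whole. The fingers move at their own pace and stop on an object; FORCE is the grip in N (left out, the last holds). Time passes only in rows, so rows that do not move let the fingers close. It gives the time, the measured TCP pose, the force, the opening and the grip force at its end, in the units of the state.
- env.get_obs(): the state, without advancing time (a new reading comes with each control period).
- camera(name): name is "scene" or "side" or "wrist"; returns a dict with "img" (480x640x3 uint8, blue, green, red), "intrinsics" (3x3 intrinsics, pixels), "rvec" (rotation vector, rad) and "tvec" (3), from world to camera coordinates, as OpenCV has them; the wrist camera has in their place "tool_from_camera" (4x4, takes a point from camera to tool coordinates, whose origin is the TCP and whose axes are the flange's). Camera axes: x right, y down, z forward; pixel columns grow to the right and rows downward; lengths in m; the calibration is good to about 2 mm. A picture is of the moment at which its call begins: read the wrist's pose just before it. There is no depth.
- env.hand_in(): hands the job in; it is judged then, once.
The state is a dict: "time_s": time; "q": joint angles; "qd": joint speeds; "tau": joint torques, N m; "eef_pos": TCP position; "eef_rot": TCP orientation; "force": force on the tool from outside, world axes, zero at the start; "wrist_torque": the same for the moment, N m; "gripper_width": finger opening in m; "grasp_force": force on a finger pad.
Only numpy, scipy, OpenCV 4.12 (cv2) and the standard library are available. Lean on these libraries where they do the work, as an engineer would, in place of code of your own. Each camera call takes 0.05 s, during which the arm holds its last target. There are 200 camera calls.

## Working session

There is one attempt and no reset: what is moved stays moved. The work goes in short steps, Python scripts to look and compute and a shell command to move; the robot and the scene stay as the last step left them, time stands still between calls to the robot, and variables do not carry over. Pictures are saved under pics/ and viewed, at most 10 in all, crops included, and the job is handed in when it is done.

```bash
mkdir -p pics; ls; python3 - <<'E'
from cell import env,camera
import cv2,json,numpy as np
o=env.get_obs();print(o['time_s'],o['eef_pos'],o['eef_rot'])
for n in('scene','side'):
    c=camera(n);cv2.imwrite(f'pics/{n}0.png',c['img'])
    np.savez(f'{n}.npz',K=c['intrinsics'],r=c['rvec'],t=c['tvec'])
    R=cv2.Rodrigues(np.array(c['rvec']))[0];print(n,-R.T@np.array(c['tvec']).ravel())
E
```

```text
pics
0.0 [6.74837401e-01 1.19683877e-05 2.39915880e-01] [[-3.62015480e-05  9.99999383e-01 -1.10990506e-03]
 [ 9.99999998e-01  3.62533065e-05  4.66132566e-05]
 [ 4.66534656e-05 -1.10990337e-03 -9.99999383e-01]]
scene [ 1.10537667 -0.57734327  1.1811662 ]
side [0.38295754 0.88819428 0.98367491]
```

View pics/scene0.png

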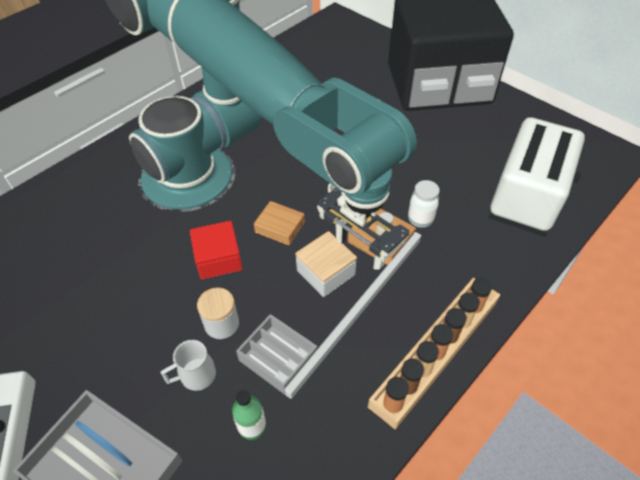

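View pics/side0.png

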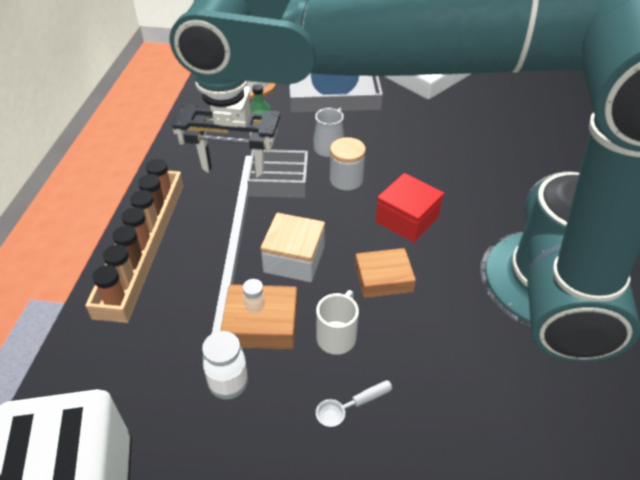

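The first pictures show these candidates.
- **Tin:** steel with a wooden lid at side (293,245), scene (326,265). The look-alikes are the red tin at side (408,207) and the round canister at side (347,163).
- **Block:** the larger one with the spice jar at side (260,315). The smaller one at side (385,272) is a decoy.

I choose the steel tin and the larger block, and check both in crops.

```bash
python3 - <<'E'
import cv2
a=cv2.imread('pics/side0.png')[205:355,200:400];cv2.imwrite('pics/sc.png',cv2.resize(a,None,fx=4,fy=4,interpolation=cv2.INTER_CUBIC))
a=cv2.imread('pics/scene0.png')[225:400,230:430];cv2.imwrite('pics/cc.png',cv2.resize(a,None,fx=3.4,fy=3.4,interpolation=cv2.INTER_CUBIC))
E
```

```text
(no output)
```

View pics/sc.png

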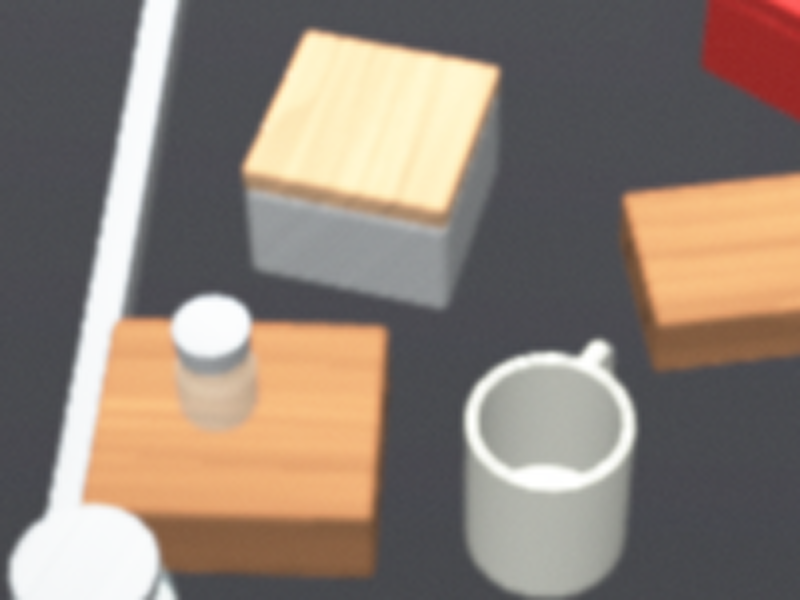

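View pics/cc.png

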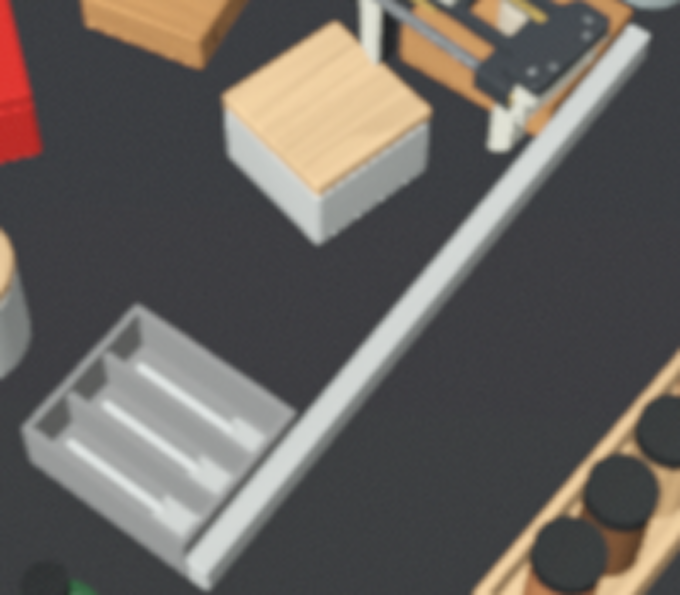

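The crops confirm the choice. The steel tin with the wooden lid has its top corners in the side crop at (310,30), (499,68), (445,218) and (245,172). The larger block carries the spice jar, and its top corners are at (116,320), (388,327) and (372,518). The rail and tray are clear in the scene crop. Next I fit poses and triangulate.

```bash
cat >m.py <<'E'
import numpy as np,cv2
from scipy.optimize import least_squares
C={n:np.load(n+'.npz') for n in('scene','side')}
S=lambda u,v:((u+.5)/4+200-.5,(v+.5)/4+205-.5)
Q=lambda u,v:((u+.5)/3.4+230-.5,(v+.5)/3.4+225-.5)
def proj(n,P):c=C[n];return cv2.projectPoints(np.array(P,float).reshape(-1,3),c['r'],c['t'],c['K'],None)[0].reshape(-1,2)
def fit(obs,x0):  # obs: (cam, local xyz, px)
    def place(p,l):
        c,s=np.cos(p[2]),np.sin(p[2]);return(p[0]+c*l[0]-s*l[1],p[1]+s*l[0]+c*l[1],l[2])
    f=lambda p:np.ravel([proj(n,place(p,l))[0]-np.array(px) for n,l,px in obs])
    r=least_squares(f,x0,loss='soft_l1');return r.x,f(r.x).reshape(-1,2).round(1)
def tri(a,b):
    f=lambda P:np.r_[proj('scene',P)[0]-a,proj('side',P)[0]-b]
    return least_squares(f,[.6,0,.05]).x
E
python3 - <<'E'
from m import *
h=.055
sc={(1,1):(431,110),(1,-1):(320,192),(-1,-1):(223,100),(-1,1):(338,22)}
sd={(1,-1):(310,30),(-1,-1):(499,68),(-1,1):(445,218),(1,1):(245,172)}
for k in sc: print(k,tri(Q(*sc[k]),S(*sd[k])).round(3))
ob=[('scene',(h*k[0],h*k[1],.08),Q(*v)) for k,v in sc.items()]+[('side',(h*k[0],h*k[1],.08),S(*v)) for k,v in sd.items()]
ob+=[('side',(h,h,0),S(253,268)),('side',(-h,h,0),S(445,308)),('scene',(h,-h,0),Q(318,244))]
p,r=fit(ob,[.6,0,0]);print('tin',p,np.degrees(p[2]),r.tolist())
# rail frame
b=.22
ob=[('side',(-.009,b-.06,.05),S(116,320)),('side',(-.149,b-.06,.05),S(388,327)),('side',(-.149,b+.06,.05),S(372,518)),('side',(-.149,b+.06,0),S(373,576)),
('scene',(-.149,-b+.06,.05),Q(138,305)),('scene',(-.149,-b-.06,.05),Q(23,430)),('scene',(-.009,-b+.06,.05),Q(297,410)),
('scene',(-.009,.28,.03),Q(628,25)),('scene',(.009,.28,.03),Q(650,37)),('scene',(-.009,-.28,.03),Q(187,555))]
p,r=fit(ob,[.7,0,0]);print('rail',p,np.degrees(p[2]),r.tolist())
# others (side image px, at approx height): base points
c=C['side'];R=cv2.Rodrigues(c['r'])[0];o=-R.T@c['t'].ravel()
for n,(u,v),z in [('mug top',S(550,425),.09),('pot top',S(212,325),.11),('smallblk',(385,265),.04),('red',(410,195),.08),('canister',(348,151),.1)]:
    d=R.T@np.linalg.inv(c['K'])@[u,v,1];print(n,(o+d*(z-o[2])/d[2]).round(3))
E
```

```text
(1, 1) [0.614 0.07  0.079]
(1, -1) [ 0.601 -0.039  0.079]
(-1, -1) [ 0.494 -0.027  0.077]
(-1, 1) [0.507 0.086 0.078]
tin [ 0.55391918  0.02230274 -0.12895439] -7.388542035596092 [[0.7, 0.2], [-0.5, -0.4], [0.2, -1.2], [-0.3, -0.1], [-0.4, -0.3], [0.8, -0.3], [0.4, -1.3], [-0.7, -0.5], [-0.3, 0.7], [0.5, 1.3], [0.2, 1.8]]
rail [ 0.6922585  -0.00707818  0.10283806] 5.89218666617013 [[-0.7, -0.9], [0.4, -0.5], [0.5, 1.3], [1.0, 1.7], [0.1, 0.0], [-0.1, -0.2], [-0.1, 1.0], [1.3, 0.1], [0.6, -0.3], [-0.5, 1.6]]
mug top [0.438 0.217 0.09 ]
pot top [0.601 0.197 0.11 ]
smallblk [0.355 0.046 0.04 ]
red [ 0.314 -0.137  0.08 ]
canister [ 0.467 -0.25   0.1  ]
```

```bash
python3 -m jog '[[[0,0,0],[0,0,0.1168],0.1],[[0,0,0],[0,0,0.1168],0.1],[[0,0,0],[0,0,0.1168],0.1],[[0,0,0],[0,0,0.1168],0.1],[[0,0,0],[0,0,0.1168],0.1],[[0,0,0],[0,0,0.1168],0.1],[[0,0,0],[0,0,0.1168],0.1],[[0,0,0],[0,0,0.1168],0.1]]'
cat >>m.py <<'E'
RP=np.array([.6923,-.0071]);YA=.1028
def st():
    from cell import env
    o=env.get_obs();d=np.array(o['eef_pos'])[:2]-RP;c,s=np.cos(YA),np.sin(YA);M=np.array([[c,s],[-s,c]])
    R=np.array(o['eef_rot']);f=np.array(o['force'])
    print('t',o['time_s'],'rail xy',(M@d).round(4),'z',round(o['eef_pos'][2],4),'toolx heading rel rail',np.degrees(np.arctan2(R[1,0],R[0,0])-YA).round(2),'f rail',(M@f[:2]).round(1),f[2].round(1),'w',round(o['gripper_width'],3))
    return M,R,o
def goto(x,y,z):
    M,R,o=st();w=RP+M.T@[x,y];print('tool shift/0.5:',(R.T@(np.r_[w,z]-o['eef_pos'])/.5).round(4))
E
python3 -c "from m import *;goto(-.245,.04,.16)"
```

```text
time_s: 1.1
eef_pos: [0.6749, -0.0, 0.2402]
eef_rot: [[0.995, 0.097, -0.001], [0.097, -0.995, 0.0], [-0.001, -0.0, -1.0]]
force: [0.7, 0.9, 0.6]
gripper_width: 0.0512
grasp_force: 0.0
t 1.1 rail xy [-0.0166  0.0088] z 0.2402 toolx heading rel rail -0.33 f rail [0.8 0.8] 0.6 w 0.051
tool shift/0.5: [-0.457  -0.0597  0.1607]
```

```bash
python3 -m jog '[[[-0.1143,-0.015,0],[0,0,0],0.1],[[-0.1143,-0.015,0],[0,0,0],0.1],[[-0.1143,-0.015,0.02],[0,0,0],0.1],[[-0.1143,-0.015,0.02],[0,0,0],0.1],[[0,0,0.12],[0,0,0],0.1],[[0,0,0],[0,0,0],0.1],[[0,0,0],[0,0,0],0.1]]' >/dev/null
python3 - <<'E'
from m import *
goto(-.245,.04,.036)
from cell import camera
cv2.imwrite('pics/side1.png',camera('side')['img'][130:430,150:450])
E
```

```text
t 1.975 rail xy [-0.2444  0.0387] z 0.1622 toolx heading rel rail 0.01 f rail [0.  0.2] -0.4 w 0.051
tool shift/0.5: [-0.0013 -0.0027  0.2524]
```

View pics/side1.png

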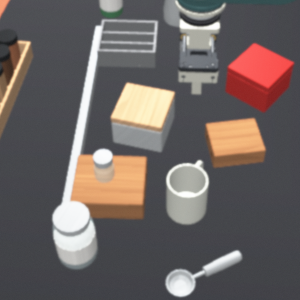

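The gripper (crop (198,70)) hangs clear in front of the tin (143,115), the red tin and the small block. I lower it and start the push.

```bash
python3 -m jog '[[[0,0,0.084],[0,0,0],0.1],[[0,0,0.084],[0,0,0],0.1],[[0,0,0.084],[0,0,0],0.1],[[0,0,0],[0,0,0],0.1],[[0.02,0,0],[0,0,0],0.1],[[0.02,0,0],[0,0,0],0.1],[[0.02,0,0],[0,0,0],0.1],[[0,0,0],[0,0,0],0.1]]'|grep force;python3 -c "from m import *;goto(-.140,.04,.036)"
```

```text
force: [-0.0, -0.1, -0.2]
grasp_force: 0.0
t 3.025 rail xy [-0.2142  0.0388] z 0.0351 toolx heading rel rail 0.02 f rail [-0.1 -0.1] -0.2 w 0.051
tool shift/0.5: [ 0.1485 -0.0024 -0.0018]
```

```bash
python3 -m jog '[[[0.012,0,0],[0,0,0],0.1],[[0.012,0,0],[0,0,0],0.1],[[0.012,0,0],[0,0,0],0.1],[[0.012,0,0],[0,0,0],0.1],[[0.012,0,0],[0,0,0],0.1],[[0.012,0,0],[0,0,0],0.1],[[0.012,0,0],[0,0,0],0.1],[[0.012,0,0],[0,0,0],0.1]]'|grep force;python3 -c "from m import *;goto(-.140,.04,.036)"
python3 -m jog '[[[0.01,0,0],[0,0,0],0.1],[[0.01,0,0],[0,0,0],0.1],[[0.01,0,0],[0,0,0],0.1],[[0.008,0,0],[0,0,0],0.1],[[0.008,0,0],[0,0,0],0.1],[[0,0,0],[0,0,0],0.1]]'|grep force;python3 -c "from m import *;goto(-.1265,.04,.036)"
```

```text
force: [-3.9, -0.5, 1.8]
grasp_force: 1.9
t 4.025 rail xy [-0.1667  0.0389] z 0.0346 toolx heading rel rail 0.02 f rail [-4. -0.] 1.8 w 0.051
tool shift/0.5: [ 0.0535 -0.0022 -0.0028]
force: [-1.1, -0.0, 0.4]
grasp_force: 0.0
t 4.775 rail xy [-0.1437  0.0388] z 0.0346 toolx heading rel rail 0.01 f rail [-1.1  0.1] 0.4 w 0.051
tool shift/0.5: [ 0.0344 -0.0024 -0.0028]
```

Now I push slowly, 2 mm per row, until the rail resists.

```bash
python3 -m jog '[[[0.004,0,0],[0,0,0],0.1],[[0.004,0,0],[0,0,0],0.1],[[0.004,0,0],[0,0,0],0.1],[[0.004,0,0],[0,0,0],0.1],[[0.004,0,0],[0,0,0],0.1]]'|grep force;python3 -c "from m import *;st()"
python3 -m jog '[[[0.004,0,0],[0,0,0],0.1],[[0.004,0,0],[0,0,0],0.1]]'|grep force;python3 -c "from m import *;st()"
```

```text
force: [-2.3, 0.1, 0.8]
grasp_force: 1.5
t 5.4 rail xy [-0.134   0.0388] z 0.0346 toolx heading rel rail 0.01 f rail [-2.2  0.3] 0.8 w 0.051
force: [-2.8, -0.8, 0.4]
grasp_force: 1.5
t 5.65 rail xy [-0.13    0.0388] z 0.0346 toolx heading rel rail 0.01 f rail [-2.9 -0.5] 0.4 w 0.052
```

```bash
for i in 1; do python3 -m jog '[[[0.003,0,0],[0,0,0],0.1],[[0.003,0,0],[0,0,0],0.1]]'|grep force;python3 -c "from m import *;st()"
python3 -m jog '[[[0.002,0,0],[0,0,0],0.1],[[0,0,0],[0,0,0],0.1]]'|grep force;python3 -c "from m import *;st()"; done
```

```text
force: [-34.5, -5.2, 20.2]
grasp_force: 17.0
t 5.9 rail xy [-0.1285  0.0387] z 0.0346 toolx heading rel rail 0.04 f rail [-34.9  -1.6] 20.2 w 0.051
force: [-37.3, -5.1, 21.0]
grasp_force: 18.4
t 6.15 rail xy [-0.1286  0.0387] z 0.0346 toolx heading rel rail 0.04 f rail [-37.7  -1.2] 21.0 w 0.051
```

```bash
python3 - <<'E'
from cell import camera
import cv2
a=camera('side')['img'][205:355,200:400];cv2.imwrite('pics/side2.png',cv2.resize(a,None,fx=4,fy=4,interpolation=cv2.INTER_CUBIC))
E
```

```text
(no output)
```

View pics/side2.png

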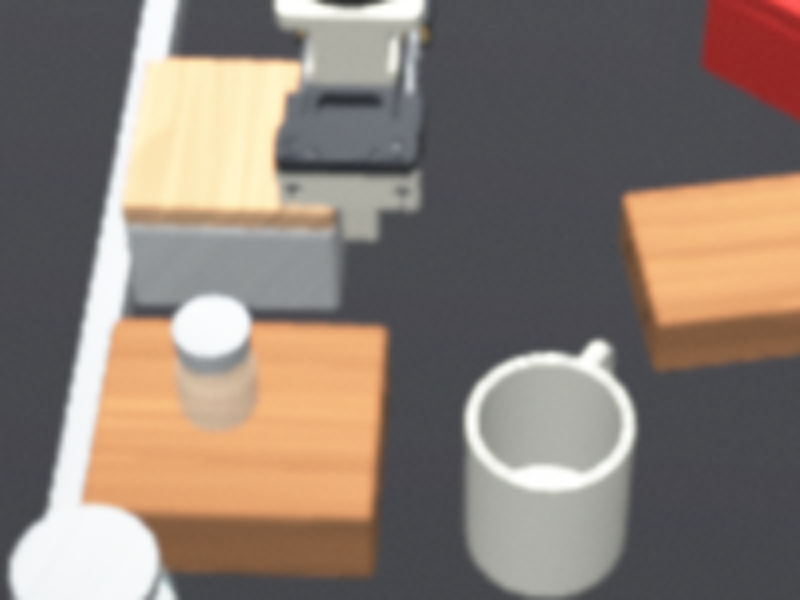

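The tin is now square and flush with the rail: its side is parallel to the block's edge, with its top edge from (125,212) to (335,222). I back off, lift, and turn for the sideways push.

```bash
python3 -m jog '[[[-0.02,0,0],[0,0,0],0.1],[[-0.05,0,0],[0,0,0],0.1],[[0,0,-0.09],[0,0,0],0.1],[[0,0,-0.09],[0,0,0],0.1],[[0,0,-0.09],[0,0,0],0.1],[[0,0,0],[0,0,-0.1],0.1],[[0,0,0],[0,0,-0.11],0.1],[[0,0,0],[0,0,-0.11],0.1]]'|grep force
python3 -m jog '[[[0,0,0],[0,0,-0.11],0.1],[[0,0,0],[0,0,-0.11],0.1],[[0,0,0],[0,0,-0.11],0.1],[[0,0,0],[0,0,-0.11],0.1],[[0,0,0],[0,0,-0.11],0.1],[[0,0,0],[0,0,-0.11],0.1],[[0,0,0],[0,0,-0.02],0.1],[[0,0,0],[0,0,0],0.1]]'|grep force
python3 - <<'E'
from m import *
c=C['side'];R=cv2.Rodrigues(c['r'])[0];o=-R.T@c['t'].ravel();M,_,_=st()
for (u,v),z in [((125,210),.08),((335,225),.08),((145,58),.08),((132,305),0),((337,309),0)]:
    d=R.T@np.linalg.inv(c['K'])@[*S(u,v),1];p=o+d*(z-o[2])/d[2];print((M@(p[:2]-RP)).round(4))
goto(-.066,-.055,.17)
E
```

```text
force: [0.2, 0.5, -0.8]
grasp_force: 0.0
force: [-0.2, -0.1, 0.5]
grasp_force: 0.0
t 8.2 rail xy [-0.161   0.0388] z 0.1697 toolx heading rel rail 89.84 f rail [-0.2 -0.1] 0.5 w 0.051
[-0.0118  0.1144]
[-0.1195  0.1203]
[-0.0074  0.0037]
[-0.0069  0.1108]
[-0.1166  0.1092]
t 8.2 rail xy [-0.161   0.0388] z 0.1697 toolx heading rel rail 89.84 f rail [-0.2 -0.1] 0.5 w 0.051
tool shift/0.5: [-0.1871  0.1906 -0.0006]
```

```bash
python3 -m jog '[[[-0.0936,0.0953,0],[0,0,0],0.1],[[-0.0936,0.0953,0],[0,0,0],0.1],[[0,0,0],[0,0,0],0.1],[[0,0,0.09],[0,0,0],0.1],[[0,0,0.09],[0,0,0],0.1],[[0,0,0.088],[0,0,0],0.1],[[0,0,0],[0,0,0],0.1]]'|grep force
python3 - <<'E'
from m import *
goto(-.066,.03,.036)
from cell import camera
a=camera('scene')['img'][200:400,230:430];cv2.imwrite('pics/sc3.png',cv2.resize(a,None,fx=2.5,fy=2.5))
E
```

```text
force: [0.1, 0.6, 0.0]
grasp_force: 0.0
t 9.075 rail xy [-0.0739 -0.0479] z 0.0328 toolx heading rel rail 89.92 f rail [0.2 0.6] 0.0 w 0.051
tool shift/0.5: [ 0.1558  0.0155 -0.0062]
```

View pics/sc3.png

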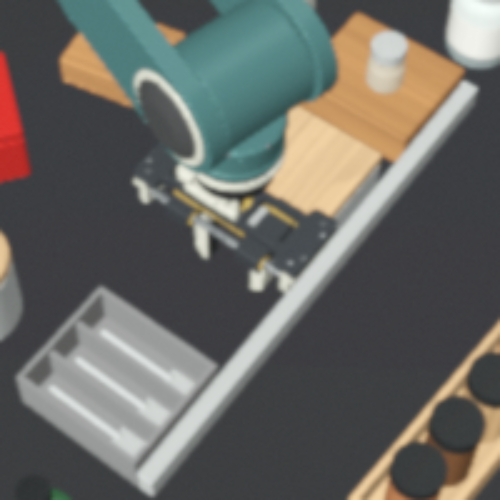

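The fingers stand at the tin's right side, (205,240) and (260,280) in the crop, clear of rail and tray. I push towards the block.

```bash
python3 -m jog '[[[0.03,0.01,-0.003],[0,0,0],0.1],[[0.03,0,-0.003],[0,0,0],0.1],[[0.015,0,0],[0,0,0],0.1],[[0.012,0,0],[0,0,0],0.1],[[0.012,0,0],[0,0,0],0.1],[[0.012,0,0],[0,0,0],0.1],[[0.012,0,0],[0,0,0],0.1],[[0.012,0,0],[0,0,0],0.1]]'|grep force;python3 -c "from m import *;st()"
python3 -m jog '[[[0.01,0,0],[0,0,0],0.1],[[0.008,0,0],[0,0,0],0.1],[[0.004,0,0],[0,0,0],0.1],[[0.004,0,0],[0,0,0],0.1]]'|grep force;python3 -c "from m import *;st()"
```

```text
force: [0.3, -4.7, 3.0]
grasp_force: 2.1
t 10.125 rail xy [-0.0669  0.019 ] z 0.0386 toolx heading rel rail 90.01 f rail [-0.1 -4.7] 3.0 w 0.051
force: [0.4, -4.6, 2.4]
grasp_force: 2.0
t 10.625 rail xy [-0.0669  0.0318] z 0.0386 toolx heading rel rail 90.01 f rail [-0.1 -4.6] 2.4 w 0.051
```

```bash
python3 -m jog '[[[0.004,0,0],[0,0,0],0.1],[[0.004,0,0],[0,0,0],0.1],[[0.003,0,0],[0,0,0],0.1]]'|grep force;python3 -c "from m import *;st()"
python3 -m jog '[[[0.003,0,0],[0,0,0],0.1],[[0.002,0,0],[0,0,0],0.1]]'|grep force;python3 -c "from m import *;st()"
```

```text
force: [-0.6, -4.5, 2.5]
grasp_force: 1.9
t 11.0 rail xy [-0.0669  0.0373] z 0.0386 toolx heading rel rail 90.01 f rail [-1.  -4.4] 2.5 w 0.051
force: [0.1, -3.9, 2.4]
grasp_force: 1.9
t 11.25 rail xy [-0.0669  0.0398] z 0.0386 toolx heading rel rail 90.01 f rail [-0.3 -3.8] 2.4 w 0.051
```

```bash
python3 -m jog '[[[0.002,0,0],[0,0,0],0.1],[[0.002,0,0],[0,0,0],0.1]]'|grep force;python3 -c "from m import *;st()"
```

```text
force: [2.6, -18.9, 2.0]
grasp_force: 9.7
t 11.5 rail xy [-0.0668  0.0407] z 0.0387 toolx heading rel rail 90.03 f rail [  0.6 -19.1] 2.0 w 0.051
```

Contact with the block came where expected. I seat it by 1 mm more, back off, lift and look.

```bash
python3 -m jog '[[[0.002,0,0],[0,0,0],0.1],[[-0.01,0,0],[0,0,0],0.1],[[-0.05,0,0],[0,0,0],0.1],[[0,0,-0.09],[0,0,0],0.1],[[0,0,-0.09],[0,0,0],0.1],[[0,0,-0.09],[0,0,0],0.1],[[-0.1,0,0],[0,0,0],0.1],[[0,0,0],[0,0,0],0.1]]'|grep force
python3 - <<'E'
from m import *
st()
from cell import camera
a=camera('side')['img'][205:355,200:400];cv2.imwrite('pics/side4.png',cv2.resize(a,None,fx=4,fy=4,interpolation=cv2.INTER_CUBIC))
a=camera('scene')['img'][200:320,290:450];cv2.imwrite('pics/sc4.png',cv2.resize(a,None,fx=5,fy=5,interpolation=cv2.INTER_CUBIC))
E
```

```text
force: [-0.1, -0.1, -0.3]
grasp_force: 0.0
t 12.5 rail xy [-0.067 -0.039] z 0.1738 toolx heading rel rail 89.91 f rail [-0.1 -0.1] -0.3 w 0.051
```

View pics/side4.png

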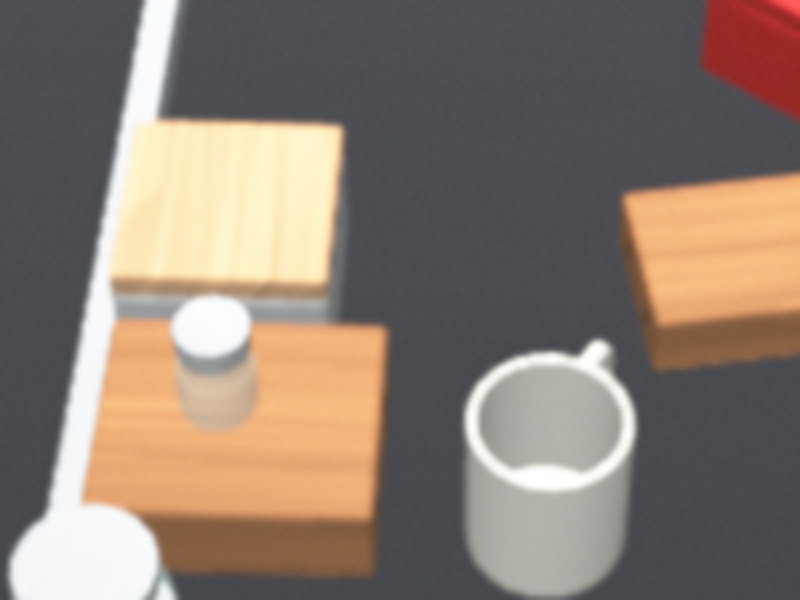

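View pics/sc4.png

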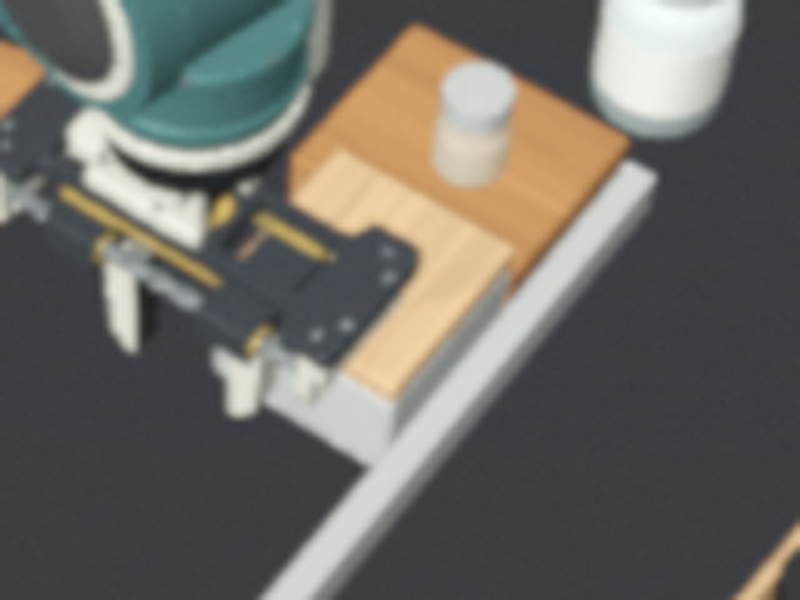

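Both views show the tin in the corner. The side crop has lid corners at (135,120), (343,126), (329,285) and (113,275). The scene crop has them at (512,248), (393,395) and (340,150). Nothing else has moved. I check the pose numerically.

```bash
python3 - <<'E'
from m import *
h=.055;T=lambda u,v:((u+.5)/5+290-.5,(v+.5)/5+200-.5)
ob=[('side',(h,-h,.08),S(135,120)),('side',(-h,-h,.08),S(343,126)),('side',(-h,h,.08),S(329,285)),('side',(h,h,.08),S(113,275)),
('scene',(h,h,.08),T(512,248)),('scene',(h,-h,.08),T(393,395)),('scene',(-h,h,.08),T(340,150))]
p,r=fit(ob,[.62,.09,.1]);M,_,_=st();print('rail frame',(M@(p[:2]-RP)).round(4),'yaw rel',round(p[2]-YA,3),r.tolist())
E
```

```text
t 12.6 rail xy [-0.0671 -0.0371] z 0.1731 toolx heading rel rail 89.97 f rail [-0.9  0.2] 0.2 w 0.051
rail frame [-0.0647  0.104 ] yaw rel 0.004 [[0.6, -0.4], [0.6, -0.6], [0.2, -0.5], [-1.1, 0.5], [1.1, 0.1], [0.6, -0.3], [-0.4, -0.4]]
```

```bash
python3 -c "from cell import env;print(env.hand_in())"
```

```text
the job is handed in; nothing more can be done
None
```

I handed the job in with the tin pushed into the corner: it measured flush with the rail and about 1 mm off the block's side (limit 5 mm), 0.004 rad off square, and no bystander near the tin had visibly moved. No verdict came back.

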